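# Clear the jammed guide shoe and load the chute

### The job

One guide shoe was put into the sloping feed chute the wrong way round and has jammed against the gate, because its off-centre rib meets the gate's plate. Lift it out, turn it end for end, lay it flat on the sloping floor above the gate before letting go, so that it slides through the gate down to the end stop; then load the spare shoe from the worktop in the same way, laid flat and not dropped, so that it comes to rest behind the first. Do not push over or shift the bottle, the tub or the cover plate that stand near.

Things in the scene. Friction and masses are not known exactly. Their poses are not given: they have to be found in the camera images.
- jammed_shoe: Cast guide shoe, 150 g: base 75 long x 42 wide x 20 mm high; on it, lengthwise, one rib 75 long x 14 mm thick, 20 to 52 mm above the underside, its middle 9 mm off centre towards the shoe's +y. Grip across this rib. Origin: centre of underside; x lengthwise, z up out of it. Starts on the chute's slope, its +y towards the track's -y, rib against the gate plate.
- spare_shoe: Cast guide shoe, 150 g: base 75 long x 42 wide x 20 mm high; on it, lengthwise, one rib 75 long x 14 mm thick, 20 to 52 mm above the underside, its middle 9 mm off centre towards the shoe's +y. Grip across this rib. Origin: centre of underside; x lengthwise, z up out of it. Starts on its underside on the worktop, right of the chute, any yaw.
- jammed_shoe_rib (a point): Middle of the top edge of the jammed shoe's rib, at (0, 9, 52) mm in the shoe's frame. The shoe's two ends are alike; only the side of the rib tells which way round it is. At the start the shoe's centre is about 199.5 mm up the track, its nose against the plate: draw it a little uphill before lifting.
- spare_shoe_rib (a point): Middle of the top edge of the spare shoe's rib, at (0, 9, 52) mm in the shoe's frame. The two shoes are alike.
- chute_track: Fixed channel sloping at 30 degrees down towards the robot. Origin: on its floor at the end stop, mid width, 35 mm above the worktop; x uphill along the floor, y to the left looking uphill, z square out of the floor. Slippery steel floor 50 wide, 270 mm long; a shoe slides by itself. Walls 18 mm high, 4 thick; end stop 34 high. Home: first shoe's centre at x = 37.5 mm, the next at 112.5.
- chute_gate (a point): Point on the channel's floor in the middle of the gate, at track x = 159 mm. Gate: two posts outside the walls (x = 146 to 162 mm, 70 mm wide over all), a bridge 58 to 66 mm above the floor, and under it a plate (x = 156 to 162) closing y = -28 to -5 mm from 24 mm above the floor up. The +y half is open for the rib: a shoe passes only with its +y towards the track's +y.
- chute_entry (a point): Point on the channel's floor above the gate, mid width, at track x = 216 mm, where the centre of a shoe's underside should be when it is laid in; 10 mm up or down the slope is as good. The channel is open above here, up to its upper end at x = 270 mm.
- thread_locker: Bystander: small upright plastic bottle with white nozzle, 24 x 40 x 94 mm, to the left of the chute's low end. Origin: centre of its underside.
- grease_tub: Bystander: round tub with a lid, 68 mm across and 52 mm high, beyond the spare shoe to the right of the chute. Origin: centre of its underside.
- cover_plate: Bystander: flat cast cover 64 x 96 x 12 mm, lying to the left of the chute. Origin: centre of its underside.

How it is judged:
On the way, in this order (a step that is already met when the one before it is completed fails the run):
1. the jammed shoe is lifted clear of the chute, its underside more than 60 mm off the sloping floor (z of jammed_shoe in the frame of chute_track above 0.06 m), for 0.1 s.
2. the jammed shoe, still held, lies on the sloping floor above the gate (underside within 8 mm, within 11 degrees of the slope), rib towards the gate's open half (x of jammed_shoe in the frame of chute_track between 0.165 and 0.26 m and z of jammed_shoe in the frame of chute_track between -0.003 and 0.008 m and y of jammed_shoe in the frame of chute_track between -0.008 and 0.008 m and contact force between the fingers and jammed_shoe above 0.5 N and y of jammed_shoe_rib in the frame of chute_track above 0.003 m and angle between the z axis of jammed_shoe and the z axis of chute_track, either way round below 0.2 rad), for 0.1 s.
3. the jammed shoe has slid home to the end stop (centre within 6 mm of 37.5 mm up the track) (x of jammed_shoe in the frame of chute_track between 0.0315 and 0.0435 m and z of jammed_shoe in the frame of chute_track between -0.004 and 0.005 m and y of jammed_shoe in the frame of chute_track between -0.008 and 0.008 m and y of jammed_shoe_rib in the frame of chute_track above 0.003 m and angle between the z axis of jammed_shoe and the z axis of chute_track, either way round below 0.2 rad), for 0.2 s.
4. the spare shoe, still held, lies on the sloping floor above the gate (same tolerances), rib towards the gate's open half (x of spare_shoe in the frame of chute_track between 0.165 and 0.26 m and z of spare_shoe in the frame of chute_track between -0.003 and 0.008 m and y of spare_shoe in the frame of chute_track between -0.008 and 0.008 m and contact force between the fingers and spare_shoe above 0.5 N and y of spare_shoe_rib in the frame of chute_track above 0.003 m and angle between the z axis of spare_shoe and the z axis of chute_track, either way round below 0.2 rad), for 0.1 s.
At the end, for the whole second after the job is handed in: Both shoes rest flat in the chute below the gate, rib towards the track's +y: the formerly jammed one against the end stop (centre 37.5 mm up the track, within 6 mm), the spare one behind it (112.5 mm, within 9 mm), both at rest and released (all of step 3 and x of spare_shoe in the frame of chute_track between 0.1035 and 0.1215 m and z of spare_shoe in the frame of chute_track between -0.004 and 0.005 m and y of spare_shoe in the frame of chute_track between -0.008 and 0.008 m and y of spare_shoe_rib in the frame of chute_track above 0.003 m and angle between the z axis of spare_shoe and the z axis of chute_track, either way round below 0.2 rad and linear speed of each of jammed_shoe, spare_shoe below 0.02 m/s); the robot touches nothing.
It fails at once if the bottle is shifted more than 30 mm or tipped (distance of thread_locker from where it was at the start of the episode above 0.03 m or angle between thread_locker's own z axis and vertical above 0.5 rad).
It fails at once if the tub is shifted more than 30 mm or tipped (distance of grease_tub from where it was at the start of the episode above 0.03 m or angle between grease_tub's own z axis and vertical above 0.5 rad).
It fails at once if the cover plate is shifted more than 30 mm or tipped (distance of cover_plate from where it was at the start of the episode above 0.03 m or angle between cover_plate's own z axis and vertical above 0.5 rad).
It also fails if it takes over 58 s, if anything falls off the work surface, if the arm or the gripper's body presses on something with over 40 N, if the wrist force passes 120 N, or if a joint passes its speed limit or range.

### The arm

A 6-joint arm with a two-finger parallel gripper is mounted at the origin on a cart in front of the work surface, level with it; the furniture and walls round the work are solid. World frame = base frame: x ahead of the robot, y to its left, z up, the work surface at z = 0. Lengths are in m, angles in rad, forces in N, time in s.
With the tool pointing down it reaches from about 0.35 to 0.775 m from the base axis. Payload 5.5 kg.
Tool frame: the origin (TCP) lies midway between the tips of the shut fingers; the grasp point (between the pads) lies 19 mm behind it; z points along the fingers, y is the line along which they close (so a half turn about z gives the same grasp; the last joint's range is limited). The gripper opens to 85 mm and grips with 20 to 120 N. Pads are 22 mm wide; open, the fingers measure 114 mm over their backs; the gripper's body (76 mm by 85 mm) begins 54 mm behind the grasp point. The pads swing forward as they close: fully open they stand 13 mm farther back than shut.
Start: joints at [-1.441, 0.313, 0.046, 1.304, 0, 1.431], TCP at [0.153, -0.554, 0.231] pointing down, gripper open.
Joint ranges: [-2.76, 2.76], [-0.86, 1.69], [-1.03, 1.26], [-2.2, 2.34], [-1.47, 1.5], [-3.14, 3.14]. Speed limits (rad/s): [2.57, 2.57, 3.14, 3.14, 3.14, 3.14].

### API

Orientations are given as a unit quaternion [w, x, y, z].
In Python, from workcell import telemetry, imaging, env gives the robot as it stands. The module is installed in compiled form; this text tells all that it offers.
- The arm moves only by the tool step_arm, never from a script. Its argument "moves" is a list of rows, each a list of 3 entries, a list of its own where there are three numbers: the shift along the tool's x, y, z in mm, then the turn, a rotation vector about the tool's x, y, z in rad, then the finger opening in mm, from 0 to 85.4. A call has 1 to 8 rows; each row is the pose to reach, as a shift and turn from the pose commanded when the call began, along the tool's axes at that moment; what a row does not reach only later rows make up. A row lasts 1/12 s, in which the tool goes at most 41.7 mm and 7.16 degrees, less where a joint would pass 70% of its speed; a pose out of reach is approached as far as the arm can. A call with a gripper value outside its range is refused whole. The fingers move at their own pace and stop on an object; "grip_force" is the grip in N (left out, the last holds). Time passes only in rows, so rows that repeat a pose let the fingers close. It gives the time, the measured TCP pose, the force, the opening and the grip force at its end, in the units of the state.
- telemetry.get_state(): the state, without advancing time (a new reading comes with each control period).
- imaging.read_camera(name): name is "side" or "top"; returns the picture (384x512x3 uint8, red, green, blue); there is no depth.
- imaging.camera_params(name): a dict with "camera_matrix" (3x3 intrinsics, pixels), "pose" (4x4, takes a point from camera to world coordinates). Camera axes: x right, y up, looking along -z (the intrinsics and any distortion apply to the point x, -y, -z); pixel columns grow to the right and rows downward; lengths in m; the calibration is good to about 2 mm. A picture is of the moment at which its call begins. camera_params takes no time and is no camera call.
- env.hand_in(): hands the job in; it is judged then, once.
The state is a dict: "clock": time; "joint_pos": joint angles; "qvel": joint speeds; "tau": joint torques, N m; "tcp_pos": TCP position; "orientation": TCP orientation; "wrist_force": force on the tool from outside, world axes, zero at the start; "ft_torque": the same for the moment, N m; "finger_gap": finger opening in m; "grip_force": force on a finger pad.
Only numpy, scipy, OpenCV 4.12 (cv2) and the standard library are available. Lean on these libraries where they do the work, as an engineer would, in place of code of your own. Each camera call takes 0.05 s, during which the arm holds its last target. There are 200 camera calls.

## Working session

There is one attempt and no reset: what is moved stays moved. The work goes in short steps, Python scripts to look and compute and a tool call to move; the robot and the scene stay as the last step left them, time stands still between calls to the robot, and variables do not carry over. Pictures are saved under pics/ and viewed, at most 10 in all, crops included, and the job is handed in when it is done.

Besides the shell and the picture viewer there is one more tool, called after "Request:" as a command line: name --argument value ..., lists and objects as JSON in quotes. step_arm: Moves the arm, as the interface text tells. Its arguments: {"type":"object","properties":{"moves":{"type":"array"},"grip_force":{"type":"number"}},"required":["moves"]}

```bash
mkdir -p pics; python3 - <<'E'
from workcell import telemetry, imaging
import cv2,numpy as np
np.set_printoptions(precision=4,suppress=True)
for n in("top","side"):
    im=imaging.read_camera(n); cv2.imwrite(f"pics/{n}0.png",cv2.resize(im[...,::-1],(800,600),interpolation=cv2.INTER_CUBIC)); cv2.imwrite(f"{n}0_raw.png",im[...,::-1])
    p=imaging.camera_params(n); print(n,p)
s=telemetry.get_state();print(s)
E
```

```text
top {'camera_matrix': array([[417.2908,   0.    , 254.0098],
       [  0.    , 417.2908, 198.422 ],
       [  0.    ,   0.    ,   1.    ]]), 'pose': array([[-0.0227,  0.9987, -0.0466,  0.4363],
       [-0.9997, -0.0221,  0.013 ,  0.3227],
       [ 0.012 ,  0.0469,  0.9988,  1.0713],
       [ 0.    ,  0.    ,  0.    ,  1.    ]])}
side {'camera_matrix': array([[499.4395,   0.    , 252.4858],
       [  0.    , 499.4395, 190.8003],
       [  0.    ,   0.    ,   1.    ]]), 'pose': array([[-0.8599,  0.2929, -0.4181,  0.032 ],
       [-0.5105, -0.4841,  0.7106,  1.1173],
       [ 0.0057,  0.8245,  0.5658,  0.7498],
       [ 0.    ,  0.    ,  0.    ,  1.    ]])}
{'clock': 0.1, 'joint_pos': array([-1.4406,  0.314 ,  0.0451,  1.3036, -0.    ,  1.4312]), 'qvel': array([-0.0006, -0.0023,  0.0021, -0.    , -0.0024, -0.0016]), 'tau': array([  0.0041, -48.1721,  29.9247,   0.0126,  -0.    ,   0.    ]), 'tcp_pos': array([ 0.1532, -0.5537,  0.2305]), 'orientation': array([-0.0008,  0.9909,  0.1345,  0.    ]), 'wrist_force': array([ 0.1306,  0.7278, -0.0719]), 'ft_torque': array([ 0.0372,  0.0087, -0.0233]), 'grip_force': 0.0, 'finger_gap': 0.08542515373612966}
```

View pics/top0.png

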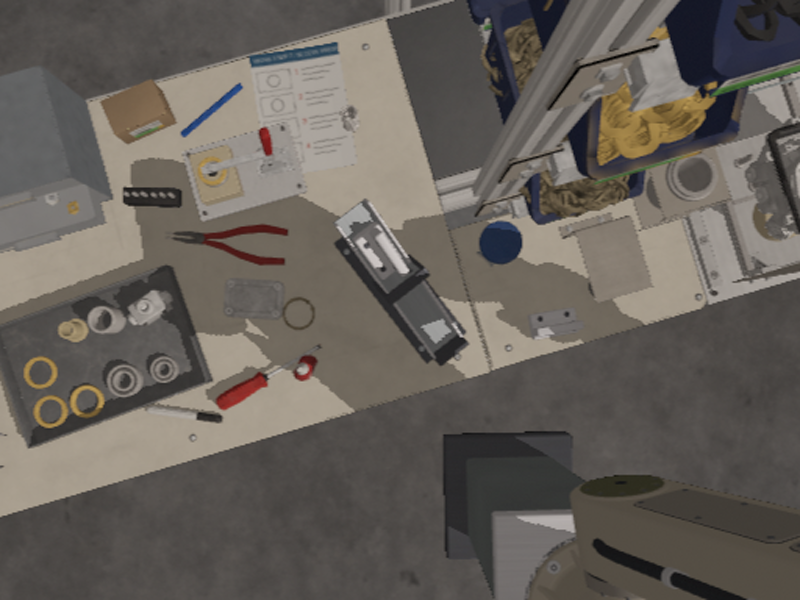

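View pics/side0.png

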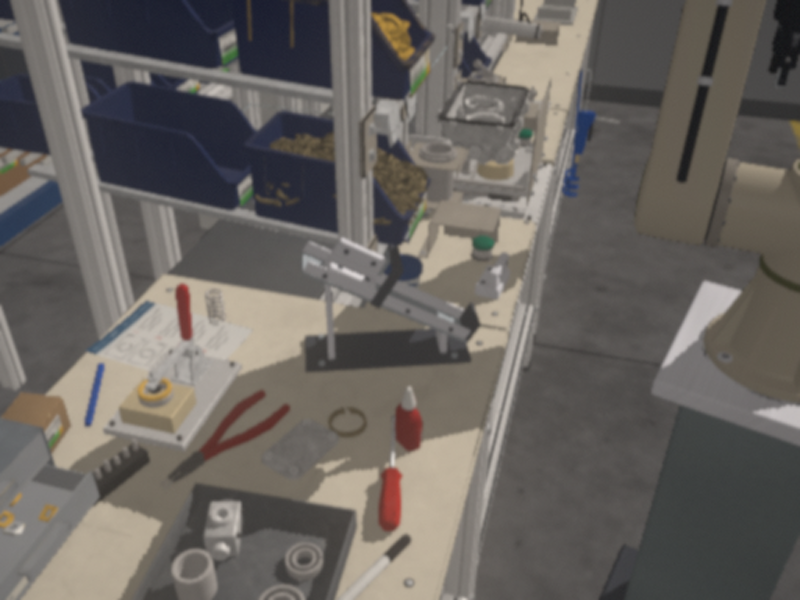

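The top view shows the chute running from its high end at about (355,215) to its low end at (450,355). The spare shoe is at (555,322), the tub at (500,242), the bottle at (305,368) and the cover plate at (253,298). The side view shows the shoe above the gate at about (350,260). I'll zoom in next.

```bash
python3 - <<'E'
import cv2,numpy as np
a=cv2.imread("top0_raw.png");b=cv2.imread("side0_raw.png")
A=cv2.resize(a[122:237,205:305],None,fx=5,fy=5,interpolation=cv2.INTER_CUBIC)
B=cv2.resize(a[185:227,325:385],None,fx=5,fy=5,interpolation=cv2.INTER_CUBIC)
C=np.zeros((575,800,3),np.uint8);C[:,:500]=A;C[:210,500:]=B
cv2.imwrite("pics/cropT.png",C)
D=cv2.resize(b[145:245,185:345],None,fx=5,fy=5,interpolation=cv2.INTER_CUBIC)
cv2.imwrite("pics/cropS.png",D)
E
```

```text
(no output)
```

View pics/cropT.png

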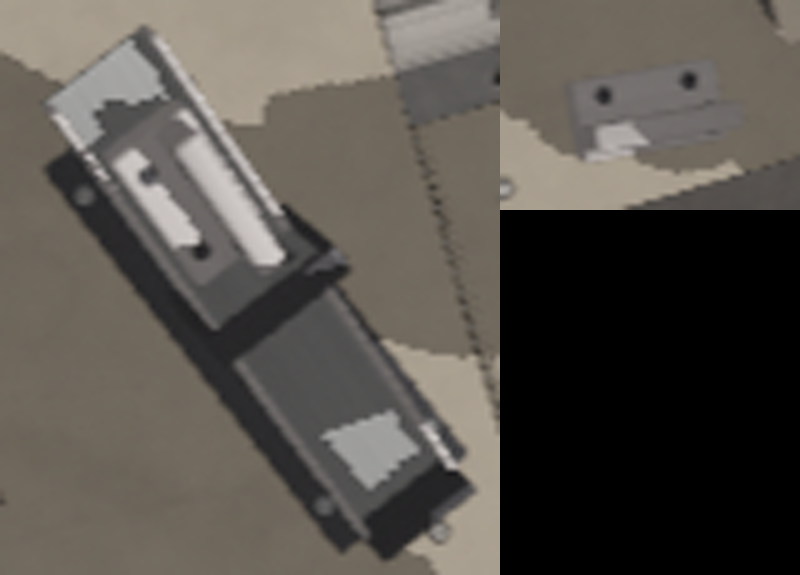

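View pics/cropS.png

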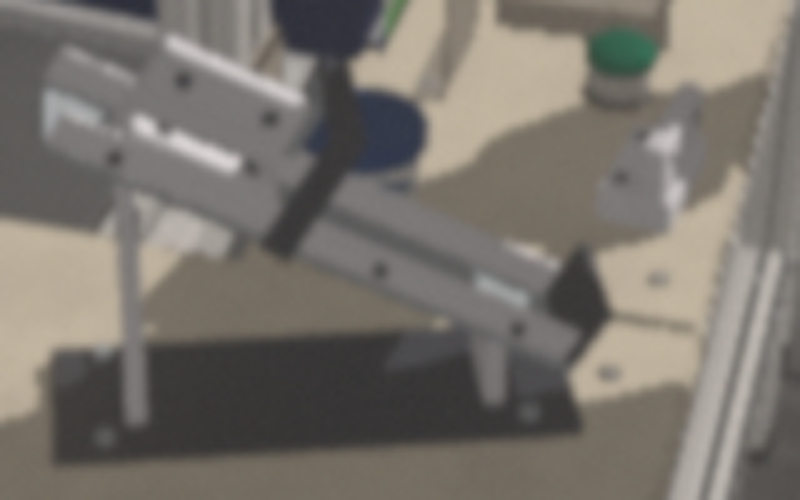

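The rib is on the right (track −y) half, its lower end at about (275,260) in the top crop. The spare's rib is on the robot side, with the base's far edge from (570,82) to (715,62). Next I'll fit the poses from these corners.

```bash
cat > h.py <<'E'
import numpy as np, cv2
from workcell import telemetry, imaging
from scipy.spatial.transform import Rotation as R
from scipy.optimize import least_squares
np.set_printoptions(precision=4,suppress=True)
def proj(n,P):
    c=imaging.camera_params(n);T=c["pose"];q=(np.asarray(P)-T[:3,3])@T[:3,:3]
    K=c["camera_matrix"];return np.c_[K[0,0]*q[:,0]/-q[:,2]+K[0,2],K[1,1]*-q[:,1]/-q[:,2]+K[1,2]]
def ray(n,uv,z):
    c=imaging.camera_params(n);T=c["pose"];K=c["camera_matrix"]
    d=T[:3,:3]@np.array([(uv[0]-K[0,2])/K[0,0],-(uv[1]-K[1,2])/K[1,1],-1]);return T[:3,3]+d*(z-T[2,3])/d[2]
def trackT(x,y,yaw):
    u=np.array([np.cos(yaw)*np.cos(np.pi/6),np.sin(yaw)*np.cos(np.pi/6),.5]);l=np.array([-np.sin(yaw),np.cos(yaw),0])
    return np.c_[u,l,np.cross(u,l)],np.array([x,y,.035])
def delta(p,Rm):
    s=telemetry.get_state();q=s["orientation"];R0=R.from_quat([*q[1:],q[0]])
    rv=(R0.inv()*R.from_matrix(Rm)).as_rotvec()
    print("shift mm",np.round(R0.inv().apply(p-s["tcp_pos"])*1e3,1),"rot",np.round(rv,3),"deg",round(np.degrees(np.linalg.norm(rv)),1),"| t",s["clock"],"q",np.round(s["joint_pos"],2))
E
python3 - <<'E'
from h import *
c=lambda u,v,ox,oy:((u+.5)/5-.5+ox,(v+.5)/5-.5+oy)
obs=[("top",c(148,27,205,122),(270,-29,18)),("top",c(47,105,205,122),(270,29,18)),("top",c(263,266,205,122),(162,-2,52)),
("top",c(286,255,205,122),(162,-16,52)),("top",c(192,110,205,122),(237,-16,52)),("top",c(435,465,205,122),(0,-29,34)),("top",c(368,532,205,122),(0,29,34)),
("side",c(162,42,185,145),(237,-2,52)),("side",c(300,107,185,145),(162,-2,52)),("side",c(583,247,185,145),(0,-29,34)),("side",c(546,291,185,145),(0,29,34)),("side",c(45,92,185,145),(270,29,18))]
def res(p):
    M,o=trackT(*p);return np.array([proj(n,[M@np.array(P)/1e3+o])[0]-uv for n,uv,P in obs])
r=least_squares(lambda p:res(p).ravel(),[.4,.1,.6],loss="soft_l1");print("track",r.x,np.degrees(r.x[2]));print(res(r.x))
# spare
B=lambda u,v:c(u-500,v,325,185)
ob=[("top",B(570,82),(37.5,-21,20)),("top",B(715,62),(-37.5,-21,20)),("top",B(742,104),(-37.5,2,52)),("top",B(584,158),(37.5,16,52)),("side",c(690,88,185,145),(-37.5,9,52)),("side",c(640,130,185,145),(37.5,2,52))]
def rs(p,o=ob):
    M=R.from_euler("z",p[2]).as_matrix();return np.array([proj(n,[M@np.array(P)/1e3+[p[0],p[1],0]])[0]-uv for n,uv,P in o])
r=least_squares(lambda p:rs(p).ravel(),[.42,-.1,-1.5+np.pi*0+0+3.0],loss="soft_l1");print("spare",r.x,np.degrees(r.x[2]));print(rs(r.x))
for n,uv,z in[("bottle",(305,368),.09),("tub",(500,242),.052),("plate",(253,298),.012)]:print(n,ray("top",np.array(uv)/1.5625,z))
E
```

```text
track [0.4371 0.2387 0.6303] 36.11571038151356
[[ 1.018  -1.952 ]
 [-0.3908 -1.2669]
 [-0.8274 -0.0672]
 [-0.3546 -1.7285]
 [ 0.2221  0.8454]
 [ 5.9988  0.5932]
 [ 0.3723  1.8331]
 [-1.8081  0.3592]
 [ 0.2328  0.6298]
 [-2.997  -1.6052]
 [ 8.6401  3.7494]
 [ 1.0022  3.7606]]
spare [0.4581 0.057  1.6798] 96.24641005366094
[[-0.5143 -0.2951]
 [-0.2484 -0.1695]
 [-0.6046  0.0566]
 [ 1.5968 -1.0602]
 [ 1.7885 -0.9272]
 [ 0.3808  3.6143]]
bottle [0.3982 0.4495 0.09  ]
tub [0.5876 0.1445 0.052 ]
plate [0.5104 0.542  0.012 ]
```

```bash
python3 - <<'E'
from h import *
c=lambda u,v,ox,oy:((u+.5)/5-.5+ox,(v+.5)/5-.5+oy)
M,o=trackT(.4371,.2387,.6303)
ln=[]
for y in(-29,29,-25,25): ln.append([(0,y,18),(270,y,18)])
for y in(-25,25): ln.append([(0,y,0),(270,y,0)])
ln+=[[(270,-29,18),(270,29,18)],[(0,-29,34),(0,29,34)],[(162,-35,66),(162,35,66)],[(146,-35,66),(146,35,66)],[(162,-2,52),(237,-2,52)],[(162,-16,52),(237,-16,52)]]
C=np.zeros((575,800,3),np.uint8)
for n,(x0,y0,x1,y1),f,off in[("top",(205,122,305,237),4,(0,0)),("side",(185,145,315,245),3,(405,0))]:
    im=cv2.resize(cv2.imread(n+"0_raw.png")[y0:y1,x0:x1],None,fx=f,fy=f,interpolation=cv2.INTER_CUBIC)
    for i,l in enumerate(ln):
        p=((proj(n,np.array(l)@M.T/1e3+o)+.5-[x0,y0])*f-.5).round().astype(int)
        cv2.line(im,tuple(p[0]),tuple(p[1]),[(0,0,255),(0,255,0),(255,0,0)][0 if i<4 else 1 if i<6 else 2],1)
    C[off[1]:off[1]+im.shape[0],off[0]:off[0]+im.shape[1]]=im
cv2.imwrite("pics/ov.png",C)
E
```

```text
(no output)
```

View pics/ov.png

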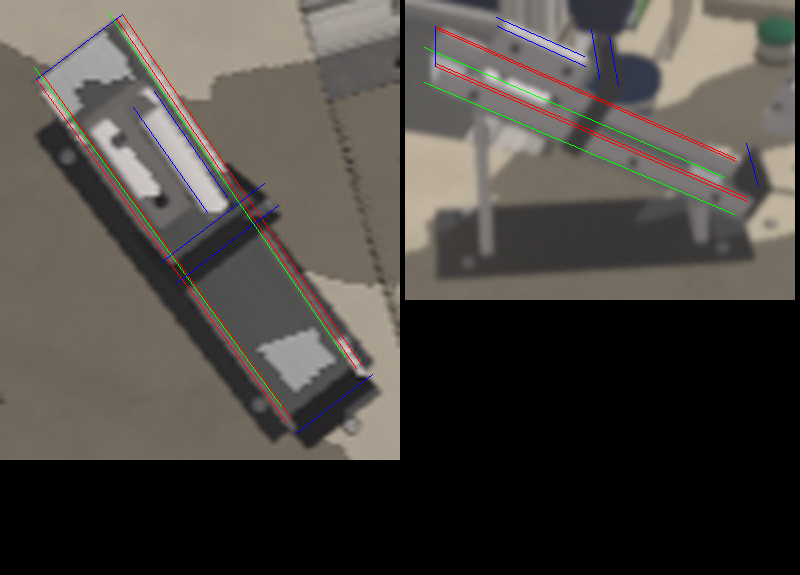

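The overlay fits within 1–2 px on the walls and on the rib's lower end at (215,210). The end-stop corners were misread, so I'm dropping them and refitting. Then I'll plan the approach.

```bash
cat >> h.py <<'E'
c5=lambda u,v,ox,oy:((u+.5)/5-.5+ox,(v+.5)/5-.5+oy)
TR=(.4371,.2387,.6303)
def tgt(tp,up=1,grip_rot=0):
    "TCP at track point tp mm; tool x uphill (up=1) or downhill"
    M,o=trackT(*TR);Rt=np.c_[up*M[:,0],-up*M[:,1],-M[:,2]];return M@np.array(tp)/1e3+o,Rt
def intrack():
    M,o=trackT(*TR);s=telemetry.get_state();q=s["orientation"];Rm=R.from_quat([*q[1:],q[0]]).as_matrix()
    print("tcp in track mm",np.round(M.T@(s["tcp_pos"]-o)*1e3,1),"\n",np.round(M.T@Rm,3),"F",s["wrist_force"],"gap",s["finger_gap"],"grip",s["grip_force"])
E
python3 - <<'E'
from h import *
c=c5
obs=[("top",c(148,27,205,122),(270,-29,18)),("top",c(47,105,205,122),(270,29,18)),("top",c(263,266,205,122),(162,-2,52)),
("top",c(286,255,205,122),(162,-16,52)),("top",c(192,110,205,122),(237,-16,52)),("top",c(368,532,205,122),(0,29,34)),("top",c(460,465,205,122),(0,-29,18)),
("side",c(162,42,185,145),(237,-2,52)),("side",c(300,107,185,145),(162,-2,52)),("side",c(45,92,185,145),(270,29,18))]
def res(p):
    M,o=trackT(*p);return np.array([proj(n,[M@np.array(P)/1e3+o])[0]-uv for n,uv,P in obs])
r=least_squares(lambda p:res(p).ravel(),TR,loss="soft_l1");print("track",r.x);print(res(r.x))
delta(*tgt((205,-9,125)))
E
```

```text
track [0.4366 0.2375 0.6357]
[[ 1.1102 -1.454 ]
 [-0.2119 -0.653 ]
 [-0.4835  0.3115]
 [-0.0314 -1.377 ]
 [ 0.4276  1.3093]
 [ 0.9564  2.0562]
 [-1.1715 -1.8364]
 [-1.2921  0.3953]
 [ 0.7266  0.5857]
 [ 1.6041  3.8546]]
shift mm [ 595.7 -720.3  -13.9] rot [ 0.093  0.517 -0.353] deg 36.3 | t 0.1 q [-1.44  0.31  0.05  1.3  -0.    1.43]
```

```bash
sed -i 's/^TR=.*/TR=(.4366,.2375,.633)/' h.py
```

Request:
step_arm --moves '[[[25,-30,0],[0,0,0],85],[[50,-60,0],[0,0,0],85],[[75,-90,0],[0,0,0],85],[[100,-120,0],[0,0,0],85],[[125,-150,0],[0,0,0],85],[[150,-180,0],[0,0,0],85],[[175,-210,0],[0,0,0],85],[[200,-240,0],[0,0,0],85]]'

```text
clock: 0.77
tcp_pos: [0.2821, -0.2676, 0.231]
orientation: [-0.0, 0.991, 0.134, -0.0]
wrist_force: [2.0, -0.4, -0.4]
finger_gap: 0.085
grip_force: 0.0
```

Request:
step_arm --moves '[[[25,-30,0],[0,0,0],85],[[50,-60,0],[0,0,0],85],[[75,-90,0],[0,0,0],85],[[100,-120,0],[0,0,0],85],[[125,-150,0],[0,0,0],85],[[150,-180,0],[0,0,0],85],[[175,-210,0],[0,0,0],85],[[200,-240,0],[0,0,0],85]]'

```text
clock: 1.43
tcp_pos: [0.411, 0.0171, 0.2312]
orientation: [0.0, 0.991, 0.135, 0.0]
wrist_force: [0.2, -0.3, 0.8]
finger_gap: 0.085
grip_force: 0.0
```

```bash
python3 -c "
from h import *
delta(*tgt((205,-9,125)))"
```

```text
shift mm [ 194.2 -238.   -14.6] rot [ 0.095  0.518 -0.355] deg 36.4 | t 1.4333 q [-0.15 -0.   -0.33  1.24 -0.    2.72]
```

Request:
step_arm --moves '[[[24,-30,-2],[0.012,0.065,-0.044],85],[[48,-60,-4],[0.024,0.13,-0.088],85],[[73,-90,-6],[0.036,0.194,-0.133],85],[[97,-119,-7],[0.048,0.259,-0.178],85],[[121,-149,-9],[0.06,0.324,-0.222],85],[[146,-178,-11],[0.072,0.388,-0.266],85],[[170,-208,-13],[0.084,0.453,-0.311],85],[[194,-238,-15],[0.095,0.518,-0.355],85]]'

```text
clock: 2.1
tcp_pos: [0.5344, 0.298, 0.2465]
orientation: [-0.081, 0.917, 0.302, 0.247]
wrist_force: [0.8, -1.0, -0.5]
finger_gap: 0.0848
grip_force: 0.0
```

Request:
step_arm --moves '[[[0,0,0],[0,0,0],50],[[0,0,0],[0,0,0],50]]'

```text
clock: 2.27
tcp_pos: [0.5331, 0.297, 0.245]
orientation: [-0.081, 0.918, 0.302, 0.245]
wrist_force: [-0.5, -0.9, 0.2]
finger_gap: 0.0632
grip_force: 0.0
```

```bash
python3 - <<'E'
from h import *
delta(*tgt((205,-9,125)));intrack()
t=cv2.cvtColor(imaging.read_camera("top"),cv2.COLOR_RGB2BGR);s=cv2.cvtColor(imaging.read_camera("side"),cv2.COLOR_RGB2BGR)
C=np.zeros((600,800,3),np.uint8)
C[:,:400]=cv2.resize(t[100:250,200:300],None,fx=4,fy=4,interpolation=2);C[:400,400:]=cv2.resize(s[130:230,180:280],None,fx=4,fy=4,interpolation=2)
cv2.imwrite("pics/v1.png",C)
E
```

```text
shift mm [ 2.1 -0.1  0.3] rot [-0.001  0.002  0.002] deg 0.2 | t 2.2667 q [ 0.29 -0.01 -0.45  0.64  0.17  2.84]
tcp in track mm [202.9  -9.1 125.3] 
 [[ 1.     0.002 -0.002]
 [ 0.002 -1.     0.001]
 [-0.002 -0.001 -1.   ]] F [-0.4917 -0.8653  0.2144] gap 0.06318852608811111 grip 0.0
```

View pics/v1.png

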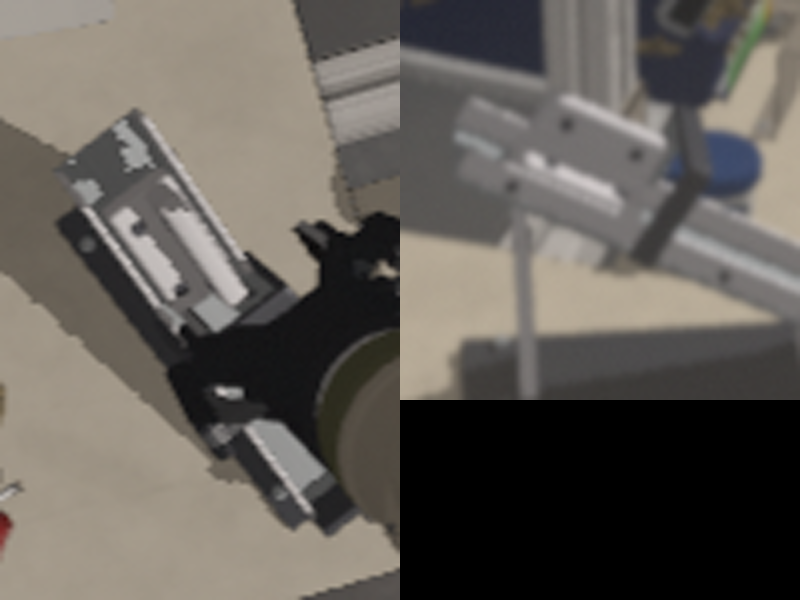

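```bash
python3 - <<'E'
from h import *
M,o=trackT(*TR)
P=np.array([(203,-9,125),(203,-9,144),(203,23+4,150),(203,-41-4,150),(199.5,-9,52)])@M.T/1e3+o
print(P)
print((proj("top",P)-[200,100])*4);print((proj("side",P)-[180,130])*4+[400,0])
E
```

```text
[[0.5333 0.2973 0.2448]
 [0.5256 0.2917 0.2612]
 [0.5019 0.3189 0.2664]
 [0.5445 0.2609 0.2664]
 [0.5603 0.3171 0.1798]]
[[242.7739 275.7625]
 [255.6094 287.192 ]
 [200.837  336.0392]
 [318.5094 245.9129]
 [201.3568 240.7383]]
[[661.53     7.0013]
 [679.1396 -21.1118]
 [691.342    1.213 ]
 [678.5306 -59.693 ]
 [601.8904 113.47  ]]
```

The gripper's fingers at (315,235) and (205,345) fit the projection, and the rib's middle at (204,241) matches the prediction. Now I'll descend and grip.

Request:
step_arm --moves '[[[0,0,30],[0,0,0],50],[[0,0,60],[0,0,0],50],[[0,0,80],[0,0,0],50],[[0,0,92],[0,0,0],50],[[0,0,98],[0,0,0],50],[[0,0,98],[0,0,0],50],[[0,0,98],[0,0,0],30],[[0,0,98],[0,0,0],10]]' --grip_force 50

```text
clock: 3.03
tcp_pos: [0.5745, 0.3247, 0.1627]
orientation: [-0.08, 0.918, 0.3, 0.247]
wrist_force: [0.8, 0.2, 0.1]
finger_gap: 0.0268
grip_force: 0.0
```

Request:
step_arm --moves '[[[0,0,0],[0,0,0],5],[[0,0,0],[0,0,0],5],[[0,0,0],[0,0,0],5],[[0,0,0],[0,0,0],5],[[0,0,0],[0,0,0],5]]'

```text
clock: 3.45
tcp_pos: [0.574, 0.3256, 0.1631]
orientation: [-0.081, 0.918, 0.301, 0.247]
wrist_force: [-5.8, -0.3, 6.9]
finger_gap: 0.0128
grip_force: 50.0
```

```bash
python3 -c "
from h import *
intrack()"
```

```text
tcp in track mm [205.1 -10.2  29.5] 
 [[ 1.     0.001  0.002]
 [ 0.001 -1.     0.   ]
 [ 0.002 -0.    -1.   ]] F [-5.756  -0.3089  6.8902] gap 0.012778896882090439 grip 49.986315965652466
```

Request:
step_arm --moves '[[[6,0,0],[0,0,0],5],[[12,0,-1],[0,0,0],5],[[12,0,-15],[0,0,0],5],[[12,0,-40],[0,0,0],5],[[12,0,-70],[0,0,0],5],[[12,0,-95],[0,0,0],5],[[12,0,-110],[0,0,0],5],[[12,0,-110],[0,0,0],5]]'

```text
clock: 4.12
tcp_pos: [0.5388, 0.2984, 0.2672]
orientation: [-0.08, 0.917, 0.3, 0.249]
wrist_force: [-0.1, -0.8, -0.8]
finger_gap: 0.013
grip_force: 49.2
```

```bash
python3 -c "
from h import *
intrack();print(telemetry.get_state()['joint_pos'])"
```

```text
tcp in track mm [218.7 -11.3 141.8] 
 [[ 1.     0.001  0.006]
 [ 0.001 -1.    -0.003]
 [ 0.006  0.003 -1.   ]] F [-0.096  -0.7516 -0.8413] gap 0.012983567971016349 grip 49.23133850097656
[ 0.2937 -0.0182 -0.4036  0.6802  0.1662  2.8451]
```

Request:
step_arm --moves '[[[0,0,0],[0,0,-0.1],5],[[0,0,0],[0,0,-0.2],5],[[0,0,0],[0,0,-0.32],5],[[0,0,0],[0,0,-0.44],5],[[0,0,0],[0,0,-0.56],5],[[0,0,0],[0,0,-0.68],5],[[0,0,0],[0,0,-0.8],5],[[0,0,0],[0,0,-0.9],5]]'

```text
clock: 4.78
tcp_pos: [0.5377, 0.2985, 0.2609]
orientation: [0.035, 0.694, 0.672, 0.255]
wrist_force: [0.4, 0.8, -1.4]
finger_gap: 0.0133
grip_force: 49.2
```

Request:
step_arm --moves '[[[0,0,0],[0,0,-0.1],5],[[0,0,0],[0,0,-0.22],5],[[0,0,0],[0,0,-0.34],5],[[0,0,0],[0,0,-0.46],5],[[0,0,0],[0,0,-0.58],5],[[0,0,0],[0,0,-0.7],5],[[0,0,0],[0,0,-0.82],5],[[0,0,0],[0,0,-0.94],5]]'

```text
clock: 5.45
tcp_pos: [0.5377, 0.2985, 0.2608]
orientation: [0.147, 0.314, 0.914, 0.212]
wrist_force: [0.6, -0.5, -0.5]
finger_gap: 0.0134
grip_force: 49.2
```

Request:
step_arm --moves '[[[0,0,0],[0,0,-0.1],5],[[0,0,0],[0,0,-0.22],5],[[0,0,0],[0,0,-0.34],5],[[0,0,0],[0,0,-0.46],5],[[0,0,0],[0,0,-0.58],5],[[0,0,0],[0,0,-0.7],5],[[0,0,0],[0,0,-0.82],5],[[0,0,0],[0,0,-0.94],5]]'

```text
clock: 6.12
tcp_pos: [0.5377, 0.2985, 0.2608]
orientation: [0.227, -0.133, 0.957, 0.122]
wrist_force: [0.7, -0.2, -0.8]
finger_gap: 0.013
grip_force: 49.2
```

```bash
python3 - <<'E'
from h import *
intrack();delta(*tgt((211,8.5,80),-1))
E
```

```text
tcp in track mm [214.7 -10.6 136.8] 
 [[-0.937  0.348 -0.002]
 [ 0.348  0.937 -0.   ]
 [ 0.002 -0.001 -1.   ]] F [ 0.728  -0.1679 -0.7546] gap 0.012972211156964831 grip 49.1643762588501
shift mm [10.  16.7 56.8] rot [-0.001 -0.002 -0.356] deg 20.4 | t 6.1167 q [ 0.29 -0.01 -0.41  0.68  0.17  0.06]
```

Request:
step_arm --moves '[[[1,2,7],[0,0,-0.1],5],[[3,5,20],[0,0,-0.2],5],[[6,10,33],[0,0,-0.3],5],[[9,14,45],[0,0,-0.356],5],[[10,17,54],[0,0,-0.356],5],[[10,17,57],[0,0,-0.356],5],[[10,17,57],[0,0,-0.356],5]]'

```text
clock: 6.7
tcp_pos: [0.5466, 0.3295, 0.2097]
orientation: [0.244, -0.298, 0.919, 0.081]
wrist_force: [-0.7, -0.1, -1.6]
finger_gap: 0.0129
grip_force: 49.2
```

```bash
python3 - <<'E'
from h import *
intrack();delta(*tgt((211,8.5,40),-1))
t=cv2.cvtColor(imaging.read_camera("top"),cv2.COLOR_RGB2BGR);s=cv2.cvtColor(imaging.read_camera("side"),cv2.COLOR_RGB2BGR)
C=np.zeros((600,800,3),np.uint8)
C[:,:400]=cv2.resize(t[100:250,200:300],None,fx=4,fy=4,interpolation=2);C[:400,400:]=cv2.resize(s[130:230,180:280],None,fx=4,fy=4,interpolation=2)
cv2.imwrite("pics/v2.png",C)
E
```

```text
tcp in track mm [211.2   9.1  79.7] 
 [[-1.     0.007 -0.003]
 [ 0.007  1.     0.   ]
 [ 0.003  0.    -1.   ]] F [-0.7017 -0.0902 -1.5962] gap 0.012893072122446652 grip 49.18680489063263
shift mm [ 0.1 -0.6 39.7] rot [ 0.    -0.003 -0.007] deg 0.4 | t 6.7 q [ 0.35  0.06 -0.46  0.54  0.14 -0.24]
```

View pics/v2.png

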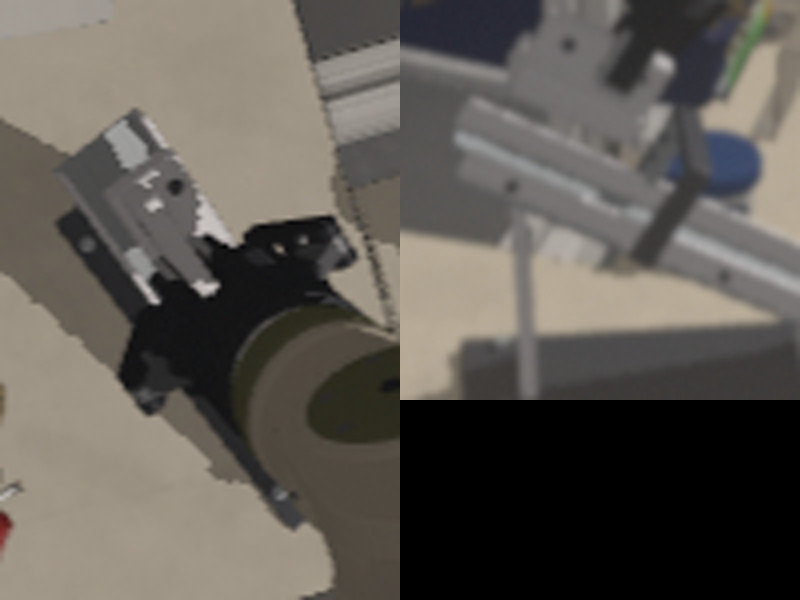

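The shoe is above the chute, parallel to it, with its rib on the left (+y) side at about (160–210, 200–290). I'll lower it.

Request:
step_arm --moves '[[[0,0,10],[0,0,-0.007],5],[[0,0,22],[0,0,-0.007],5],[[0,0,34],[0,0,-0.007],5],[[0,0,41],[0,0,-0.007],5],[[0,0,44],[0,0,-0.007],5],[[0,0,44],[0,0,-0.007],5]]'

```text
clock: 7.3
tcp_pos: [0.5648, 0.3424, 0.1726]
orientation: [0.246, -0.301, 0.918, 0.08]
wrist_force: [-0.1, 0.1, -1.9]
finger_gap: 0.0132
grip_force: 49.2
```

```bash
python3 -c "
from h import *
intrack()"
```

```text
tcp in track mm [212.1   8.8  36.5] 
 [[-1.    -0.001 -0.001]
 [-0.001  1.     0.   ]
 [ 0.001  0.    -1.   ]] F [-0.1459  0.1046 -1.8698] gap 0.013190224864329842 grip 49.19258773326874
```

Request:
step_arm --moves '[[[0,0,2],[0,0,0],5],[[0,0,4],[0,0,0],5],[[0,0,5.5],[0,0,0],5],[[0,0,5.5],[0,0,0],5]]'

```text
clock: 7.63
tcp_pos: [0.5671, 0.3442, 0.1689]
orientation: [0.246, -0.301, 0.918, 0.08]
wrist_force: [-0.1, -0.3, -1.1]
finger_gap: 0.0132
grip_force: 49.2
```

```bash
python3 -c "
from h import *
intrack()"
```

```text
tcp in track mm [212.8   8.8  31.8] 
 [[-1.    -0.002  0.   ]
 [-0.002  1.    -0.   ]
 [-0.    -0.    -1.   ]] F [-0.1475 -0.2636 -1.1013] gap 0.013206924559405966 grip 49.19233202934265
```

Request:
step_arm --moves '[[[0,0,1.5],[0,0,0],5],[[0,0,1.5],[0,0,0],5],[[0,0,1.5],[0,0,0],5]]'

```text
clock: 7.88
tcp_pos: [0.5676, 0.3446, 0.1675]
orientation: [0.246, -0.301, 0.918, 0.08]
wrist_force: [-0.2, -0.5, -1.1]
finger_gap: 0.0131
grip_force: 49.2
```

Request:
step_arm --moves '[[[0,0,1.5],[0,0,0],5],[[0,0,1.5],[0,0,0],5],[[0,0,1.5],[0,0,0],5]]'

```text
clock: 8.13
tcp_pos: [0.5682, 0.3449, 0.167]
orientation: [0.246, -0.301, 0.918, 0.08]
wrist_force: [-4.6, -3.1, 5.0]
finger_gap: 0.0131
grip_force: 50.3
```

```bash
python3 -c "
from h import *
intrack()"
```

```text
tcp in track mm [213.    8.8  29.5] 
 [[-1.    -0.002  0.001]
 [-0.002  1.    -0.   ]
 [-0.001 -0.    -1.   ]] F [-4.5569 -3.0864  4.9554] gap 0.013123196355317265 grip 50.31939625740051
```

Request:
step_arm --moves '[[[0,0,0],[0,0,0],5],[[0,0,0],[0,0,0],5],[[0,0,0],[0,0,0],45],[[0,0,0],[0,0,0],45],[[0,0,0],[0,0,0],45],[[0,0,0],[0,0,0],45],[[0,0,-10],[0,0,0],45],[[0,0,-30],[0,0,0],45]]'

```text
clock: 8.8
tcp_pos: [0.5549, 0.3357, 0.1899]
orientation: [0.244, -0.301, 0.918, 0.08]
wrist_force: [0.5, 0.4, -0.2]
finger_gap: 0.045
grip_force: 0.0
```

Request:
step_arm --moves '[[[0,0,-30],[0,0,0],45],[[0,0,-65],[0,0,0],45],[[0,0,-90],[0,0,0],45],[[0,0,-100],[0,0,0],45]]'

```text
clock: 9.13
tcp_pos: [0.5162, 0.3065, 0.284]
orientation: [0.249, -0.301, 0.917, 0.08]
wrist_force: [0.0, 0.0, 0.6]
finger_gap: 0.0447
grip_force: 0.0
```

```bash
python3 - <<'E'
from h import *
intrack()
t=cv2.cvtColor(imaging.read_camera("top"),cv2.COLOR_RGB2BGR);s=cv2.cvtColor(imaging.read_camera("side"),cv2.COLOR_RGB2BGR)
cv2.imwrite("top3_raw.png",t)
C=np.zeros((600,800,3),np.uint8)
C[:300,400:]=cv2.resize(t[180:230,320:387],(400,300),interpolation=2);C[:,:400]=cv2.resize(t[100:250,200:300],None,fx=4,fy=4,interpolation=2);C[300:,400:]=cv2.resize(s[130:230,185:318],(400,300),interpolation=2)
cv2.imwrite("pics/v3.png",C)
E
```

```text
tcp in track mm [215.4   8.6 163.2] 
 [[-1.    -0.003  0.006]
 [-0.003  1.    -0.002]
 [-0.006 -0.002 -1.   ]] F [0.0273 0.0346 0.6302] gap 0.04474515039774603 grip 0.0
```

View pics/v3.png

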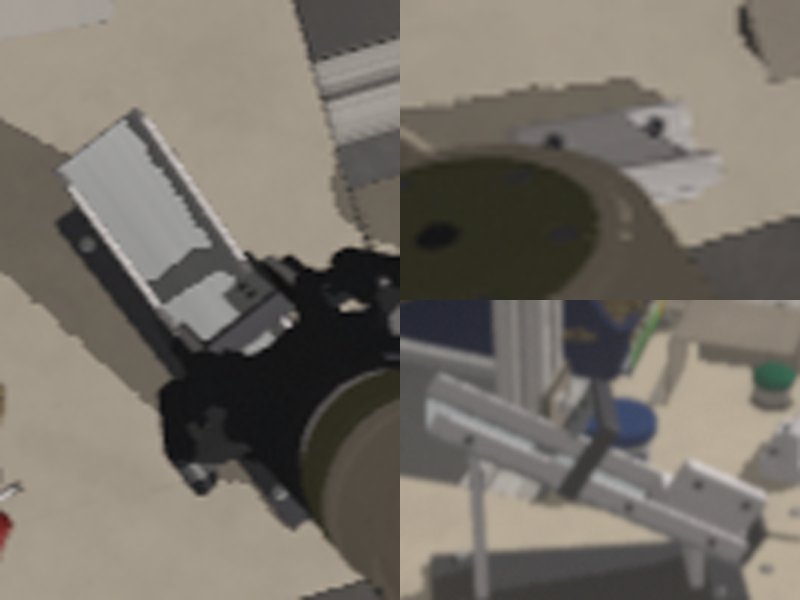

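The side view shows the first shoe home against the end stop (about (715,500)), seated past the gate. The spare (top-right crop) hasn't moved. Next is the spare.

```bash
cat >> h.py <<'E'
SP=(.4581,.057,1.6798)
def pick(z,sp=SP):
    A=R.from_euler("z",sp[2]).as_matrix();p=A@np.array([0,.009,0])+[sp[0],sp[1],z]
    return p,np.c_[-A[:,0],A[:,1],-A[:,2]]
E
python3 -c "
from h import *
delta(*pick(.18));print(pick(.18)[0])"
```

```text
shift mm [ 226.8 -161.7  -13.9] rot [-0.278  0.478 -1.02 ] deg 66.5 | t 9.2333 q [ 0.33 -0.06 -0.4   0.72  0.15 -0.27]
[0.4492 0.056  0.18  ]
```

Request:
step_arm --moves '[[[22,-16,-14],[-0.028,0.048,-0.1],60],[[45,-32,-14],[-0.056,0.096,-0.204],60],[[68,-48,-14],[-0.083,0.143,-0.306],60],[[91,-65,-14],[-0.111,0.191,-0.408],60],[[114,-81,-14],[-0.139,0.239,-0.51],60],[[136,-97,-14],[-0.167,0.287,-0.612],60],[[159,-113,-14],[-0.195,0.335,-0.714],60],[[182,-130,-14],[-0.222,0.382,-0.816],60]]'

```text
clock: 9.9
tcp_pos: [0.4598, 0.103, 0.1975]
orientation: [0.048, -0.674, 0.737, 0.019]
wrist_force: [0.3, 0.1, -0.3]
finger_gap: 0.06
grip_force: 0.0
```

```bash
python3 -c "
from h import *
delta(*pick(.13));"
```

```text
shift mm [54.   8.8 62.4] rot [-0.047  0.092 -0.199] deg 12.8 | t 9.9 q [-0.01  0.08 -0.33  1.11  0.09 -1.49]
```

Request:
step_arm --moves '[[[15,2,15],[-0.02,0.04,-0.08],60],[[32,5,35],[-0.035,0.07,-0.16],60],[[47,8,52],[-0.047,0.092,-0.199],60],[[54,9,62],[-0.047,0.092,-0.199],60],[[54,9,62],[-0.047,0.092,-0.199],60]]'

```text
clock: 10.32
tcp_pos: [0.4467, 0.0569, 0.1283]
orientation: [0.0, 0.743, -0.67, -0.002]
wrist_force: [-0.4, -0.1, -0.3]
finger_gap: 0.06
grip_force: 0.0
```

```bash
python3 - <<'E'
from h import *
delta(*pick(.032))
s=cv2.cvtColor(imaging.read_camera("side"),cv2.COLOR_RGB2BGR);t=cv2.cvtColor(imaging.read_camera("top"),cv2.COLOR_RGB2BGR)
A=R.from_euler("z",SP[2]).as_matrix()
L=np.array([(x,y,z) for z,ys in((20,(-21,21)),(52,(2,16))) for y in ys for x in(-37.5,37.5)])@A.T/1e3+[SP[0],SP[1],0]
C=np.zeros((600,800,3),np.uint8)
for n,im,x0,y0,dx in(("side",s,280,130,0),("top",t,320,170,400)):
    im=cv2.resize(im[y0:y0+80,x0:x0+80],None,fx=5,fy=5,interpolation=2)
    p=((proj(n,L)+.5-[x0,y0])*5).astype(int)
    for i in range(0,8,2): cv2.line(im,tuple(map(int,p[i])),tuple(map(int,p[i+1])),(0,0,255),1)
    C[:400,dx:dx+400]=im
cv2.imwrite("pics/v4.png",C)
E
```

```text
shift mm [ 1.4 -2.6 96.3] rot [ 0.003  0.002 -0.006] deg 0.4 | t 10.3167 q [-0.05  0.14 -0.44  1.    0.   -1.73]
```

View pics/v4.png

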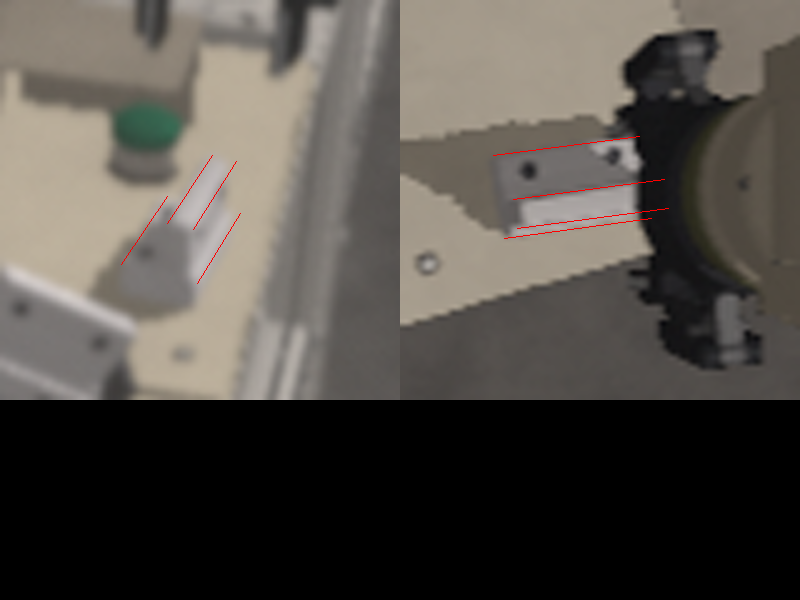

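The spare model agrees with both views: in the top one the rib edges at (515–640, 190–225) lie on the drawn lines. I'll descend and grip.

Request:
step_arm --moves '[[[0,-1,25],[0,0,0],60],[[1,-2,55],[0,0,0],60],[[1,-3,78],[0,0,0],60],[[1,-3,92],[0,0,0],60],[[1,-3,98],[0,0,0],50],[[1,-3,99],[0,0,0],40],[[1,-3,99],[0,0,0],20],[[1,-3,99],[0,0,0],5]]'

```text
clock: 11.08
tcp_pos: [0.454, 0.0571, 0.0348]
orientation: [-0.003, 0.743, -0.669, 0.002]
wrist_force: [-0.7, 0.1, 0.0]
finger_gap: 0.0167
grip_force: 0.5
```

Request:
step_arm --moves '[[[0,0,0],[0,0,0],5],[[0,0,0],[0,0,0],5],[[0,0,0],[0,0,0],5],[[0,0,0],[0,0,0],5],[[0,0,0],[0,0,0],5]]'

```text
clock: 11.5
tcp_pos: [0.4544, 0.057, 0.035]
orientation: [-0.003, 0.743, -0.669, 0.002]
wrist_force: [-0.6, 1.3, 6.8]
finger_gap: 0.013
grip_force: 51.1
```

Request:
step_arm --moves '[[[0,0,-10],[0,0,0],5],[[0,0,-30],[0,0,0],5],[[0,0,-60],[0,0,0],5],[[0,0,-95],[0,0,0],5],[[0,0,-130],[0,0,0],5],[[0,0,-160],[0,0,0],5],[[0,0,-180],[0,0,0],5],[[0,0,-185],[0,0,0],5]]'

```text
clock: 12.17
tcp_pos: [0.4542, 0.0565, 0.2226]
orientation: [-0.004, 0.743, -0.669, 0.004]
wrist_force: [1.6, -0.2, -1.1]
finger_gap: 0.0128
grip_force: 50.0
```

```bash
python3 -c "
from h import *
delta(*tgt((216,8.8,140),-1))"
```

```text
shift mm [-248.6  -98.4  -40.5] rot [ 0.263 -0.469  1.019] deg 66.0 | t 12.1667 q [-0.05  0.08 -0.27  1.21  0.   -1.73]
```

Request:
step_arm --moves '[[[-20,-8,-20],[0.024,-0.042,0.092],5],[[-45,-18,-40],[0.05,-0.09,0.196],5],[[-75,-30,-52],[0.076,-0.136,0.298],5],[[-105,-42,-55],[0.103,-0.183,0.4],5],[[-135,-54,-55],[0.13,-0.23,0.5],5],[[-165,-66,-55],[0.155,-0.277,0.602],5],[[-195,-78,-55],[0.182,-0.324,0.703],5],[[-220,-88,-50],[0.208,-0.37,0.805],5]]'

```text
clock: 12.83
tcp_pos: [0.5171, 0.2861, 0.2689]
orientation: [0.198, -0.405, 0.89, 0.066]
wrist_force: [0.0, 0.0, -1.3]
finger_gap: 0.0128
grip_force: 50.0
```

```bash
python3 -c "
from h import *
delta(*tgt((216,8.8,100),-1))"
```

```text
shift mm [-26.3   9.4  54.3] rot [ 0.059 -0.101  0.207] deg 13.6 | t 12.8333 q [ 0.27  0.02 -0.31  0.87  0.19 -0.54]
```

Request:
step_arm --moves '[[[-10,3,5],[0.025,-0.045,0.09],5],[[-20,7,20],[0.05,-0.09,0.18],5],[[-26,9,38],[0.059,-0.101,0.207],5],[[-26,9,50],[0.059,-0.101,0.207],5],[[-26,9,54],[0.059,-0.101,0.207],5],[[-26,9,54],[0.059,-0.101,0.207],5]]'

```text
clock: 13.33
tcp_pos: [0.5397, 0.323, 0.2267]
orientation: [0.243, -0.303, 0.918, 0.08]
wrist_force: [0.7, 1.2, -2.5]
finger_gap: 0.0127
grip_force: 49.9
```

```bash
python3 - <<'E'
from h import *
intrack();delta(*tgt((215,8.8,42),-1))
t=cv2.cvtColor(imaging.read_camera("top"),cv2.COLOR_RGB2BGR);s=cv2.cvtColor(imaging.read_camera("side"),cv2.COLOR_RGB2BGR)
C=np.zeros((600,800,3),np.uint8)
C[:,:400]=cv2.resize(t[100:250,200:300],None,fx=4,fy=4,interpolation=2);C[:400,400:]=cv2.resize(s[130:230,180:280],None,fx=4,fy=4,interpolation=2)
cv2.imwrite("pics/v5.png",C)
E
```

```text
tcp in track mm [211.7   8.   99.2] 
 [[-1.    -0.005 -0.007]
 [-0.005  1.     0.002]
 [ 0.007  0.002 -1.   ]] F [ 0.7484  1.2436 -2.5059] gap 0.01273841464647586 grip 49.881550669670105
shift mm [-3.8  0.7 57.2] rot [ 0.002 -0.007  0.005] deg 0.5 | t 13.3333 q [ 0.34  0.04 -0.44  0.59  0.14 -0.26]
```

View pics/v5.png

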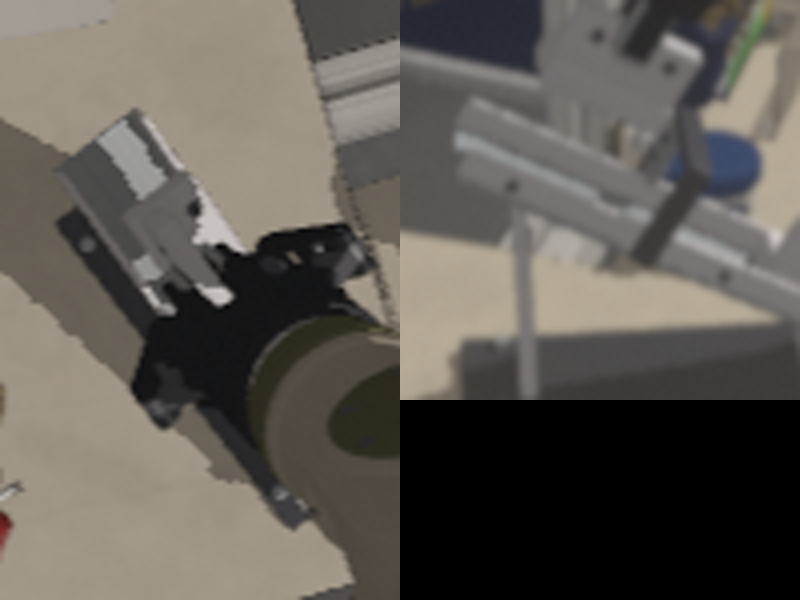

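The spare is parallel to the track, with its rib on the +y side at about (150–220, 210–300). I'll lower it.

Request:
step_arm --moves '[[[-3,0,5],[0.002,-0.007,0.005],5],[[-8,0.7,18],[0.002,-0.007,0.005],5],[[-8,0.7,33],[0.002,-0.007,0.005],5],[[-8,0.7,47],[0.002,-0.007,0.005],5],[[-8,0.7,55],[0.002,-0.007,0.005],5],[[-8,0.7,60],[0.002,-0.007,0.005],5],[[-8,0.7,60],[0.002,-0.007,0.005],5]]'

```text
clock: 14.02
tcp_pos: [0.5676, 0.3477, 0.1898]
orientation: [0.25, -0.302, 0.916, 0.083]
wrist_force: [-52.3, -19.4, 54.1]
finger_gap: 0.0129
grip_force: 111.5
```

Request:
step_arm --moves '[[[0,0,1.5],[0,0,0],5],[[0,0,3],[0,0,0],5],[[0,0,3],[0,0,0],5]]'

```text
clock: 14.27
tcp_pos: [0.5676, 0.3486, 0.1891]
orientation: [0.251, -0.302, 0.916, 0.083]
wrist_force: [-64.7, -21.3, 63.8]
finger_gap: 0.0124
grip_force: 124.7
```

```bash
python3 -c "
from h import *
intrack()"
```

```text
tcp in track mm [225.4  12.1  47.8] 
 [[-1.    -0.003  0.011]
 [-0.003  1.     0.003]
 [-0.011  0.003 -1.   ]] F [-64.6777 -21.3124  63.8365] gap 0.012444345568489406 grip 124.67481896281242
```

The shoe is resting on something, probably a wall edge. I'll back off and look.

Request:
step_arm --moves '[[[0,0,-8],[0,0,0],5],[[0,0,-20],[0,0,0],5],[[0,0,-35],[0,0,0],5],[[0,0,-35],[0,0,0],5],[[0,0,-35],[0,0,0],5]]' --grip_force 50

```text
clock: 14.68
tcp_pos: [0.5587, 0.3365, 0.2112]
orientation: [0.25, -0.3, 0.917, 0.08]
wrist_force: [-0.5, 0.7, -1.6]
finger_gap: 0.013
grip_force: 52.3
```

```bash
python3 - <<'E'
from h import *
M,o=trackT(*TR)
print("lateral",M.T@np.array([-64.7,-21.3,63.8]))
intrack()
t=cv2.cvtColor(imaging.read_camera("top"),cv2.COLOR_RGB2BGR);s=cv2.cvtColor(imaging.read_camera("side"),cv2.COLOR_RGB2BGR)
cv2.imwrite("t6.png",t);cv2.imwrite("s6.png",s)
C=np.zeros((600,800,3),np.uint8)
C[:480,:400]=cv2.resize(t[120:180,210:260],None,fx=8,fy=8,interpolation=2);C[:480,400:]=cv2.resize(s[130:200,195:253],(400,480),interpolation=2)
cv2.imwrite("pics/v6.png",C)
E
```

```text
lateral [-24.1883  21.1011  87.635 ]
tcp in track mm [224.    7.6  74.1] 
 [[-1.    -0.     0.008]
 [-0.     1.    -0.003]
 [-0.008 -0.003 -1.   ]] F [-0.4613  0.7429 -1.5608] gap 0.012952052203055696 grip 52.262162561528385
```

View pics/v6.png

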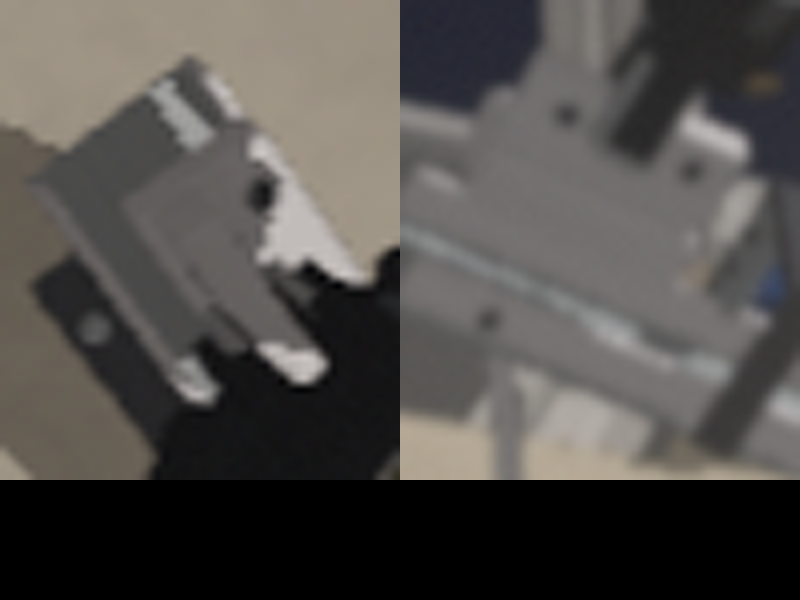

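```bash
python3 - <<'E'
from h import *
M,o=trackT(*TR);c=imaging.camera_params("top");T=c["pose"];C0=M.T@(T[:3,3]-o)*1e3
def tr(u,v,z):
    d=M.T@(ray("top",(u,v),0)-T[:3,3]);return (C0+d*(z-C0[2])/d[2])
f=lambda u,v,z:tr(210+(u+.5)/8-.5,120+(v+.5)/8-.5,z)
for d in(30,35):
    print(d,"base upper-left corner",f(128,197,74-d+20),"base left edge lower",f(210,308,74-d+20))
    print("   rib right lower",f(328,360,74-d+52),"rib left lower",f(258,345,74-d+52),"hole",f(263,193,94-d), "base right upper",f(245,130,94-d))
print("left wall top outer upper",f(33,182,18),"right wall",f(195,58,18))
g=lambda u,v,z:tr(200+(u+.5)/4-.5,100+(v+.5)/4-.5,z)
print("v2 (tcp 211,9.1,79.7): base UL",g(106,190,79.7-29.5+20),"hole",g(176,187,70.2))
print("v5 (tcp 211.7,8,99.2): base UL",g(128,210,99.2-29.5+20),g(128,210,99.2-35+20),"hole",g(194,208,89.7),g(194,208,84.2))
E
```

```text
30 base upper-left corner [266.6121  14.9993  64.    ] base left edge lower [228.6803  14.5329  64.    ]
   rib right lower [210.8753  -0.0598  96.    ] rib left lower [225.9373  12.2775  96.    ] hole [245.2161 -14.0423  64.    ] base right upper [261.9134 -19.4814  64.    ]
35 base upper-left corner [264.7877  14.666   59.    ] base left edge lower [226.6214  14.1967  59.    ]
   rib right lower [208.6168  -0.5038  91.    ] rib left lower [223.7758  11.913   91.    ] hole [243.2594 -14.5553  59.    ] base right upper [260.06  -20.028  59.   ]
left wall top outer upper [269.3539  30.2332  18.    ] right wall [269.6247 -24.4221  18.    ]
v2 (tcp 211,9.1,79.7): base UL [263.1294  17.9777  70.2   ] hole [241.3589 -12.2553  70.2   ]
v5 (tcp 211.7,8,99.2): base UL [254.9102  16.1325  89.7   ] [252.7553  15.7618  84.2   ] hole [234.1568 -11.7106  89.7   ] [231.856 -12.277  84.2  ]
```

Request:
step_arm --moves '[[[3,2,0],[0,0,0],5],[[6,3.5,5],[0,0.008,0],5],[[6,3.5,15],[0,0.008,0],5],[[6,3.5,18],[0,0.008,0],5],[[6,3.5,18],[0,0.008,0],5]]'

```text
clock: 15.2
tcp_pos: [0.5581, 0.3415, 0.1886]
orientation: [0.243, -0.301, 0.919, 0.079]
wrist_force: [-0.6, -0.7, -1.7]
finger_gap: 0.0127
grip_force: 52.2
```

```bash
python3 -c "
from h import *
intrack()"
```

```text
tcp in track mm [214.9  12.   53.3] 
 [[-1.    -0.    -0.006]
 [-0.     1.    -0.001]
 [ 0.006 -0.001 -1.   ]] F [-0.5522 -0.6721 -1.6688] gap 0.012715475702512928 grip 52.196375105995685
```

Request:
step_arm --moves '[[[-2,-0.5,2],[0,-0.006,0],5],[[-2,-0.5,4],[0,-0.006,0],5],[[-2,-0.5,6],[0,-0.006,0],5],[[-2,-0.5,8],[0,-0.006,0],5],[[-2,-0.5,8],[0,-0.006,0],5]]'

```text
clock: 15.62
tcp_pos: [0.5636, 0.3444, 0.1848]
orientation: [0.247, -0.3, 0.918, 0.08]
wrist_force: [-0.2, 0.3, -1.3]
finger_gap: 0.0126
grip_force: 52.2
```

```bash
python3 -c "
from h import *
intrack()"
```

```text
tcp in track mm [218.3  11.1  46.9] 
 [[-1.    -0.     0.003]
 [-0.     1.    -0.002]
 [-0.003 -0.002 -1.   ]] F [-0.1606  0.275  -1.3275] gap 0.012568282200279318 grip 52.21353197470307
```

Request:
step_arm --moves '[[[0,0,2],[0,0,0],5],[[0,0,4],[0,0,0],5],[[0,0,6],[0,0,0],5],[[0,0,7],[0,0,0],5],[[0,0,7],[0,0,0],5]]'

```text
clock: 16.03
tcp_pos: [0.5663, 0.3465, 0.1787]
orientation: [0.247, -0.301, 0.918, 0.08]
wrist_force: [-0.9, -0.3, -1.8]
finger_gap: 0.0126
grip_force: 52.2
```

Request:
step_arm --moves '[[[0,0,1.5],[0,0,0],5],[[0,0,2.5],[0,0,0],5],[[0,0,2.5],[0,0,0],5]]'

```text
clock: 16.28
tcp_pos: [0.5675, 0.3473, 0.1769]
orientation: [0.248, -0.3, 0.918, 0.08]
wrist_force: [0.1, -0.3, -1.0]
finger_gap: 0.0122
grip_force: 52.1
```

```bash
python3 -c "
from h import *
intrack()"
```

```text
tcp in track mm [218.6  11.1  37.6] 
 [[-1.    -0.     0.003]
 [-0.     1.    -0.002]
 [-0.003 -0.002 -1.   ]] F [ 0.0837 -0.3358 -1.0186] gap 0.012183430580670717 grip 52.13649101788178
```

Request:
step_arm --moves '[[[0,0,1],[0,0,0],5],[[0,0,2],[0,0,0],5],[[0,0,3],[0,0,0],5],[[0,0,3],[0,0,0],5]]'

```text
clock: 16.62
tcp_pos: [0.5682, 0.3472, 0.1763]
orientation: [0.248, -0.3, 0.918, 0.079]
wrist_force: [-12.8, -11.6, 15.1]
finger_gap: 0.0125
grip_force: 54.5
```

Request:
step_arm --moves '[[[0,0,1],[0,0,0],5],[[0,0,1.5],[0,0,0],5],[[0,0,1.5],[0,0,0],5]]'

```text
clock: 16.87
tcp_pos: [0.5686, 0.347, 0.1762]
orientation: [0.248, -0.3, 0.918, 0.079]
wrist_force: [-21.1, -17.4, 23.0]
finger_gap: 0.013
grip_force: 56.4
```

```bash
python3 -c "
from h import *
intrack()"
```

```text
tcp in track mm [218.8  10.2  36.7] 
 [[-1.     0.     0.004]
 [ 0.     1.    -0.005]
 [-0.004 -0.005 -1.   ]] F [-21.0924 -17.3744  22.9756] gap 0.012964883454495538 grip 56.43760085105896
```

Request:
step_arm --moves '[[[0,0,-1],[0,0,0],5],[[0,0,-2.5],[0,0,0],5],[[0,0,-2.5],[0,0,0],5]]'

```text
clock: 17.12
tcp_pos: [0.5684, 0.3476, 0.1764]
orientation: [0.248, -0.3, 0.917, 0.08]
wrist_force: [-8.2, -7.1, 9.6]
finger_gap: 0.0126
grip_force: 53.7
```

```bash
python3 - <<'E'
from h import *
intrack()
# rib top edge / holes in the side view: dark blobs near the shoe, prediction for a flat shoe
M,o=trackT(*TR)
s=cv2.cvtColor(imaging.read_camera("side"),cv2.COLOR_RGB2GRAY);cv2.imwrite("s7.png",s)
s0=cv2.imread("side0_raw.png",0)
def holes(im,box):
    x0,y0,x1,y1=box;g=im[y0:y1,x0:x1].astype(np.float32);d=cv2.GaussianBlur(g,(0,0),4)-cv2.GaussianBlur(g,(0,0),1)
    out=[]
    for _ in range(7):
        _,m,_,p=cv2.minMaxLoc(d);out.append((p[0]+x0,p[1]+y0,round(m,1)));cv2.circle(d,p,4,-99,-1)
    return out
# holes in rib face measured on the jammed shoe at first: pixel (221.5,161),(239,168)
print("start",holes(s0,(210,150,255,182)));print("now",holes(s,(205,145,255,185)))
f=lambda x,y:proj("side",np.array([(x-18,y+7,36),(x+18,y+7,36),(x-37.5,y+7,52),(x+37.5,y+7,52)])@M.T/1e3+o)
print("pred start",f(199.5,-9));print("pred now",f(219,9))
E
```

```text
tcp in track mm [219.1  10.8  36.7] 
 [[-1.    -0.     0.004]
 [-0.     1.    -0.002]
 [-0.004 -0.002 -1.   ]] F [-8.2162 -7.0739  9.5629] gap 0.012646670304752446 grip 53.66828799247742
start [(243, 151, 32.3), (221, 160, 32.2), (238, 168, 29.9), (235, 178, 24.9), (226, 150, 24.1), (226, 181, 23.0), (237, 157, 21.5)]
now [(212, 145, 43.3), (207, 145, 35.0), (223, 165, 31.3), (225, 161, 26.7), (235, 156, 25.9), (246, 184, 25.7), (231, 168, 23.2)]
pred start [[234.2393 168.588 ]
 [220.0772 162.343 ]
 [245.2948 166.515 ]
 [215.6791 153.2863]]
pred now [[227.0553 169.4931]
 [212.5256 163.1339]
 [238.3275 167.3793]
 [207.9391 153.9043]]
```

Request:
step_arm --moves '[[[0,0,0],[0,0,0],5],[[0,0,0],[0,0,0],45],[[0,0,0],[0,0,0],45],[[0,0,0],[0,0,0],45],[[0,0,0],[0,0,0],45],[[0,0,0],[0,0,0],45],[[0,0,-10],[0,0,0],45],[[0,0,-30],[0,0,0],45]]'

```text
clock: 17.83
tcp_pos: [0.5548, 0.3385, 0.1988]
orientation: [0.245, -0.301, 0.918, 0.08]
wrist_force: [0.2, 0.8, -0.0]
finger_gap: 0.0448
grip_force: 0.0
```

Request:
step_arm --moves '[[[0,0,-35],[0,0,0],45],[[0,0,-70],[0,0,0],45],[[0,0,-100],[0,0,0],45],[[0,0,-120],[0,0,0],45],[[20,0,-140],[0,0,0],45],[[40,-30,-150],[0,0,0],45],[[60,-65,-150],[0,0,0],45],[[80,-100,-150],[0,0,0],45]]'

```text
clock: 18.5
tcp_pos: [0.498, 0.1726, 0.293]
orientation: [0.25, -0.302, 0.917, 0.08]
wrist_force: [0.3, -0.3, -0.2]
finger_gap: 0.0448
grip_force: 0.0
```

Request:
step_arm --moves '[[[20,-35,0],[0,0,0],45],[[40,-70,0],[0,0,0],45],[[50,-105,0],[0,0,0],45],[[60,-140,0],[0,0,0],45],[[60,-175,0],[0,0,0],45],[[60,-200,0],[0,0,0],45],[[60,-220,0],[0,0,0],45],[[60,-220,0],[0,0,0],45]]'

```text
clock: 19.17
tcp_pos: [0.589, -0.0389, 0.2615]
orientation: [0.248, -0.299, 0.918, 0.079]
wrist_force: [0.3, -0.1, 0.8]
finger_gap: 0.0447
grip_force: 0.0
```

```bash
python3 - <<'E'
from h import *
intrack()
M,o=trackT(*TR)
for n in("top","side"):
    im=cv2.cvtColor(imaging.read_camera(n),cv2.COLOR_RGB2BGR);cv2.imwrite(n+"8.png",im)
    g=im.astype(int);g0=cv2.imread(n+"0_raw.png").astype(int)
    # sample brightness along rib-top line and floor line (rib y=9,z=52), track x from 0 to 270
    for nm,y,z in(("rib",9,52),("base",-12,20)):
        P=np.array([(x,y,z) for x in range(0,271,10)])@M.T/1e3+o;p=proj(n,P).round().astype(int)
        print(n,nm,"now",[int(g[v,u].mean()) for u,v in p]);print("   then",[int(g0[v,u].mean()) for u,v in p])
E
```

```text
tcp in track mm [  78.1 -313.   216.4] 
 [[-1.     0.002  0.003]
 [ 0.002  1.    -0.005]
 [-0.003 -0.005 -1.   ]] F [ 0.2538 -0.0687  0.7949] gap 0.04468666524762888 grip 0.0
top rib now [180, 182, 180, 181, 182, 182, 182, 163, 186, 184, 185, 185, 187, 182, 76, 40, 96, 77, 152, 76, 123, 153, 154, 153, 153, 154, 152, 153]
   then [73, 37, 36, 81, 156, 156, 156, 156, 81, 80, 81, 81, 79, 80, 39, 39, 80, 83, 104, 103, 104, 105, 105, 105, 106, 86, 79, 160]
top base now [188, 74, 190, 190, 191, 89, 190, 151, 142, 166, 192, 193, 78, 71, 72, 59, 148, 74, 74, 152, 154, 153, 155, 155, 157, 158, 158, 111]
   then [36, 82, 156, 158, 157, 81, 81, 81, 81, 79, 80, 80, 40, 39, 81, 203, 199, 202, 201, 197, 200, 193, 98, 140, 132, 164, 165, 117]
side rib now [170, 181, 165, 183, 189, 183, 189, 150, 183, 187, 173, 185, 185, 163, 66, 67, 86, 73, 110, 108, 99, 108, 123, 112, 95, 100, 98, 109]
   then [167, 93, 106, 107, 108, 108, 109, 110, 109, 111, 147, 97, 61, 60, 58, 59, 97, 121, 114, 123, 124, 119, 111, 119, 106, 108, 105, 115]
side base now [114, 116, 117, 116, 109, 117, 114, 113, 114, 115, 115, 114, 107, 57, 127, 120, 114, 114, 115, 115, 117, 114, 118, 116, 115, 114, 116, 92]
   then [59, 122, 129, 122, 119, 120, 119, 121, 121, 120, 120, 121, 117, 56, 90, 117, 120, 119, 118, 118, 118, 118, 118, 117, 122, 122, 123, 99]
```

In both views the rib is continuous at +y from track x 0 to 140 mm, with a seam near 70–75. The floor above the gate is empty, so both shoes are home.

```bash
python3 -c "
from workcell import env
print(env.hand_in())"
```

```text
the job is handed in; nothing more can be done
None
```

I handed the job in with both shoes in the chute below the gate, rib towards +y, the freed one at the stop and the spare behind it; the hand-in gave no verdict, the spare was pressed on a chute wall at about 93 N (wrist force; limit 120 N) before being laid in, its final place was checked only by pixel brightness, the bottle, tub and cover plate were not re-measured, and I viewed 11 pictures, one over the limit.

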